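# Push the sausage tray home past its spring catch

### The job

Press the red spring pedal down with the fingertips and, keeping it down, push the tray's yellow handle bar forward over the catch teeth until the tray is fully home; then let the pedal go, so that its teeth spring up behind the bar and lock the tray in, and move clear. Do not lift the tray or pick anything up, keep the two tins standing in the tray, and leave the other things on the counter alone.

Things in the scene. Friction and masses are not known exactly. Their poses are not given: they have to be found in the camera images.
- slide: Fixed dark steel runner base, 420 long, 184 wide. Origin on the counter (z = 0), on the centre line, midway between the two catch teeth seen from above. x is level, the direction in which the tray is to be pushed; y left of it, z up. Reaches from x = -140 to +280. Side rails guide the tray and keep it from lifting; an end stop halts it when the bar's pushed face (point bar) is at x = +10.
- pedal (a joint): Red spring pedal, moves straight down: 0 at rest, 0.018 (m) fully down. It may be pressed anywhere on its plate (see point plate). Spring force about 3 N at rest, 9 N at 14 mm, 11 N fully down. At rest its teeth block the handle bar; the bar passes when the pedal is 12 mm or more down (aim for 14 to 17 mm). Let go, it springs back up.
- plate (a point): Point on top of the pedal's level red plate, on the centre line, at x = -100 of the slide; 36 above the counter at rest, sinks with the pedal. The plate is 92 wide (y = -46 to +46 of the slide) and reaches from x = -135 to +8 of the slide. It runs under the handle bar.
- catch (a point): Point midway between the tops of the pedal's two white teeth, 50 above the counter at rest, sinks with the pedal. The teeth stand 14 above the plate, at x = -5 to +5 of the slide, y = +30 to +44 and -44 to -30, so a fingertip fits between them.
- bar (a point): Centre of the pushed face (the face away from the tray) of the tray's yellow handle bar, 50 above the counter. Bar 100 wide (y), 30 long (from this face along +x), 20 high (40 to 60 above the counter), over the red pedal. At the start this face is at x = -75 to -47 of the slide and the teeth stand in front of the bar. Axes: x along the push, z up.
- tray_mid (a point): Middle of the steel tray (172 long, 140 wide, rim 60 above the counter; 0.6 to 1.1 kg and 0.24 kg of tins), 176 ahead of point bar and rigid with it through a 22 wide yellow neck. Stands in the rails, sausages in one half, two tins in the other. 32 above the counter. Axes as point bar.
- tin_a_mid (a point): Middle of a loose tin with a red label standing in the tray, 46 across, 50 tall; it rides along with the tray without slipping at gentle speed. z is its axis.
- tin_b_mid (a point): Middle of a loose tin with a green label standing in the tray, 46 across, 50 tall; it rides along with the tray without slipping at gentle speed. z is its axis.
- jar_mid (a point): Middle (half-way up) of a loose small amber glass jar with a green cap, 54 across, 70 tall. Bystander, leave alone.
- mug_mid (a point): Middle (half-way up) of a loose white mug, 72 across, 80 tall. Bystander, leave alone.
- flask_mid (a point): Middle (half-way up) of a loose black flask, 64 across, 200 tall. Bystander, leave alone.
- bowl_mid (a point): Middle (half-way up) of a loose steel bowl, 140 across, 55 tall. Bystander, leave alone.
- roll_mid (a point): Middle (half-way up) of a loose standing white paper roll, 110 across, 100 tall. Bystander, leave alone.
- spatula_grip (a point): Handle of a wooden spatula, 270 long, lying on the counter. Bystander, leave alone.
Not all that is in view belongs to the job. Leave any blue look-alike of the part that bears tin_a_mid alone.

How it is judged (in metres and radians):
On the way, in this order (a step that is already met when the one before it is completed fails the run):
1. the red pedal is pressed at least 12 mm down while the handle bar is still behind the teeth (value of joint pedal above 0.012 m and x of bar in the frame of slide below -0.031 m), for 0.1 s.
2. with the pedal held at least 12 mm down, the handle bar is pushed over the teeth (value of joint pedal above 0.012 m and x of bar in the frame of slide between -0.028 and 0.002 m), for 0.05 s.
At the end, for the whole second after the job is handed in: The pushed face of the handle bar is 4 to 16 mm past the line of the teeth (fully home is 10), the pedal is back up (within 3 mm of rest) with its teeth behind the bar, the bar is at its running height (50 mm, within 6), and both tins stand in the tray (within 0.35 rad of upright) (x of bar in the frame of slide between 0.004 and 0.016 m and value of joint pedal below 0.003 m and height (world z) of bar between 0.044 and 0.056 m and angle between each of tin_a_mid, tin_b_mid's own z axis and vertical below 0.35 rad and x of tin_a_mid in the frame of bar between 0.09 and 0.262 m and z of each of tin_a_mid, tin_b_mid in the frame of bar below 0.03 m and x of tin_b_mid in the frame of bar between 0.09 and 0.262 m and velocity of joint pedal below 0.01 m/s); the robot touches nothing.
It fails at once if the pedal is let up while the handle bar is over the teeth (x of bar in the frame of slide between -0.026 and 0 m and value of joint pedal below 0.0115 m).
It fails at once if the tray is lifted more than 12 mm (height (world z) of bar above 0.062 m).
It fails at once if a tin in the tray is tipped or lifted (angle between any of tin_a_mid, tin_b_mid's own z axis and vertical above 0.5 rad or height (world z) of any of tin_a_mid, tin_b_mid above 0.065 m).
It fails at once if another thing on the counter is moved more than 30 mm (distance of any of jar_mid, mug_mid, flask_mid, bowl_mid, roll_mid, spatula_grip from where it was at the start of the episode above 0.03 m).
It also fails if it takes over 38 s, if anything falls off the work surface, if the arm or the gripper's body presses on something with over 40 N, if the wrist force passes 120 N, or if a joint passes its speed limit or range.

### The arm

A 6-joint arm with a two-finger parallel gripper is mounted at the origin on the work surface. World frame = base frame: x ahead of the robot, y to its left, z up, the work surface at z = 0. Lengths are in m, angles in degrees, forces in N, time in s.
With the tool pointing down it reaches from about 0.4 to 0.825 m from the base axis. Payload 7 kg.
Tool frame: the origin (TCP) lies at the centre of the arm's flange, where the gripper is bolted on; the fingertips stand 178 mm ahead of it and the grasp point (between the pads) lies 159 mm ahead of it (r.tips_ahead is the z of the fingertips in the tool frame, in m); z points along the fingers, y is the line along which they close (so a half turn about z gives the same grasp; the last joint's range is limited). The gripper opens to 88 mm and grips with 3 to 60 N. Pads are 19 mm wide; open, the fingers measure 130 mm over their backs; the gripper's body (78 mm by 193 mm) begins 47 mm behind the grasp point.
Start: joints at [-57.175, 20.546, 0.682, 0, -70.136, -16.507], TCP at [0.19, -0.648, 0.405] pointing down, gripper open.
Joint ranges: [-176.03, 176.03], [-82.01, 121.73], [-58.28, 71.71], [-173.87, 95.51], [-174.79, -0.11], [-173.66, 173.66]. Speed limits (degrees/s): [136.94, 136.94, 172.46, 180, 180, 180].

### API

Orientations are given as [roll, pitch, yaw] about the fixed x, y, z axes, in that order (R = Rz(yaw) Ry(pitch) Rx(roll)).
In Python, from plant import r gives the robot as it stands. The module is installed in compiled form; this text tells all that it offers.
- The arm moves only by the shell command python3 -m pendant 'ROWS' [FORCE]. ROWS is JSON, a list that holds one entry, the list of rows, each a list of 7 numbers: the shift along the tool's x, y, z in m, then the turn, a rotation vector about the tool's x, y, z in degrees, then the gripper command: -1 is shut, 1 is fully open, values between are in proportion. A call has 1 to 5 rows; each row is the pose to reach, as a shift and turn from the pose commanded when the call began, along the tool's axes at that moment; what a row does not reach only later rows make up. A row lasts 1/10 s, in which the tool goes at most 50 mm and 8.59 degrees, less where a joint would pass 70% of its speed; a pose out of reach is approached as far as the arm can. A call with a gripper value outside its range is refused whole. The fingers move at their own pace and stop on an object; FORCE is the grip in N (left out, the last holds). Time passes only in rows, so rows that repeat a pose let the fingers close. It gives the time, the measured TCP pose, the force, the opening and the grip force at its end, in the units of the state.
- r.get_state(): the state, without advancing time (a new reading comes with each control period).
- r.capture(name): name is "scene" or "side" or "wrist"; returns the picture (400x640x3 uint8, red, green, blue); there is no depth.
- r.camera_params(name): a dict with "fx", "fy", "cx", "cy" (pixels), "dist_coeffs" ([k1, k2, p1, p2, k3] as OpenCV has them; the pictures are not rectified), "R" (3x3) and "t" (3): a world point X has camera coordinates R X + t. Camera axes: x right, y down, z forward; pixel columns grow to the right and rows downward; lengths in m; the calibration is good to about 2 mm. A picture is of the moment at which its call begins: read the wrist's pose just before it. camera_params takes no time and is no camera call; for the wrist camera it gives the pose at the moment of the call.
- r.close_job(): hands the job in; it is judged then, once.
The state is a dict: "time_s": time; "joints": joint angles; "qd": joint speeds; "joint_torque": joint torques, N m; "tcp_pos": TCP position; "eef_rot": TCP orientation; "contact_force": force on the tool from outside, world axes, zero at the start; "moment": the same for the moment, N m; "gripper_width": finger opening in m; "gripper_force": force on a finger pad.
Only numpy, scipy, OpenCV 4.12 (cv2) and the standard library are available. Lean on these libraries where they do the work, as an engineer would, in place of code of your own. Each camera call takes 0.05 s, during which the arm holds its last target. There are 200 camera calls.

## Working session

There is one attempt and no reset: what is moved stays moved. The work goes in short steps, Python scripts to look and compute and a shell command to move; the robot and the scene stay as the last step left them, time stands still between calls to the robot, and variables do not carry over. Pictures are saved under pics/ and viewed, at most 10 in all, crops included, and the job is handed in when it is done.

```bash
mkdir -p pics
cat > h.py <<'E'
import numpy as np,cv2
from plant import r
def snap(n,f):
    p=r.camera_params(n); im=r.capture(n); cv2.imwrite('pics/'+f,im[:,:,::-1]); return p
def K(p): return np.array([[p['fx'],0,p['cx']],[0,p['fy'],p['cy']],[0,0,1]])
def px2w(p,uv,z):
    n=cv2.undistortPoints(np.array([[uv]],float),K(p),np.array(p['dist_coeffs']))[0,0]
    R=np.array(p['R']);t=np.array(p['t']); d=R.T@np.array([n[0],n[1],1]); c=-R.T@t
    return c+d*(z-c[2])/d[2]
def w2px(p,X):
    R=np.array(p['R']);t=np.array(p['t'],float)
    return cv2.projectPoints(np.array(X,float).reshape(-1,3),cv2.Rodrigues(R)[0],t,K(p),np.array(p['dist_coeffs']))[0].reshape(-1,2)
E
python3 - <<'E'
from h import *
snap('scene','s1.png');snap('side','d1.png')
s=r.get_state();print(s['tcp_pos'],s['eef_rot'],s['contact_force'],s['time_s'])
E
```

```text
[ 0.18959105 -0.64764152  0.40382218] [ 1.79915308e+02 -7.70810827e-03 -1.63688554e+02] [ 0.4811892  -0.01581374  0.35188053] 0.1
```

View pics/s1.png

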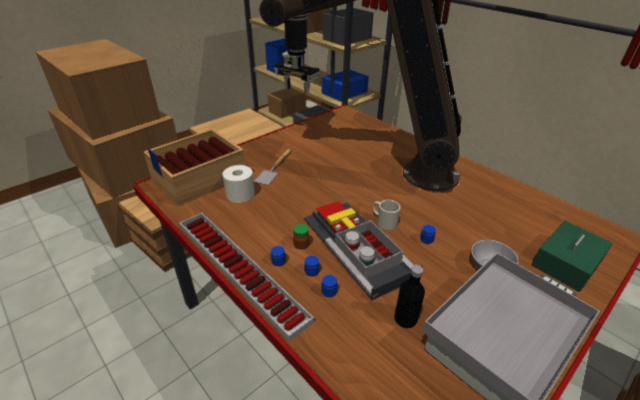

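View pics/d1.png

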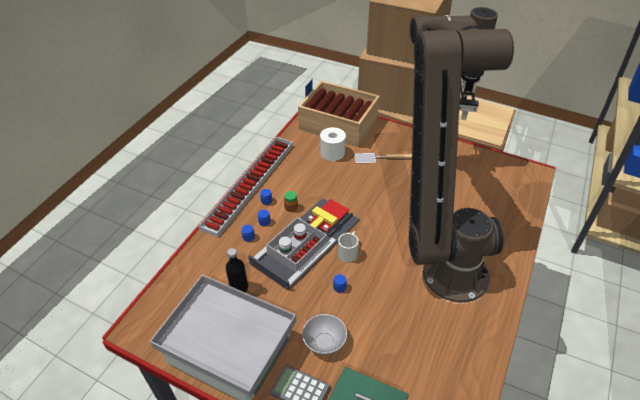

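Scene view: the slide lies around (360,245), with its red pedal at (330,212), yellow bar at (343,217), and the tray with two tins at (352,240) and (367,255). In the side view the pedal is at (335,210). The possible confusions are the blue tins at (278,255), (312,265), (329,286) and (428,234), and the red sausages in the tray at (376,243) and in the long tray. The red plate next to the yellow bar at (330,212) fits the description, so I'll check it in one close crop.

Run:
```python
import cv2,numpy as np
a=cv2.imread('pics/s1.png')[195:300,298:418];b=cv2.imread('pics/d1.png')[190:290,240:370]
a=cv2.resize(a,None,fx=5,fy=5,interpolation=cv2.INTER_CUBIC)[:, :600]
cv2.imwrite('pics/c1.png',a)
cv2.imwrite('pics/c2.png',cv2.resize(b,None,fx=5,fy=5,interpolation=cv2.INTER_CUBIC))
```

```text
(no output)
```

View pics/c1.png

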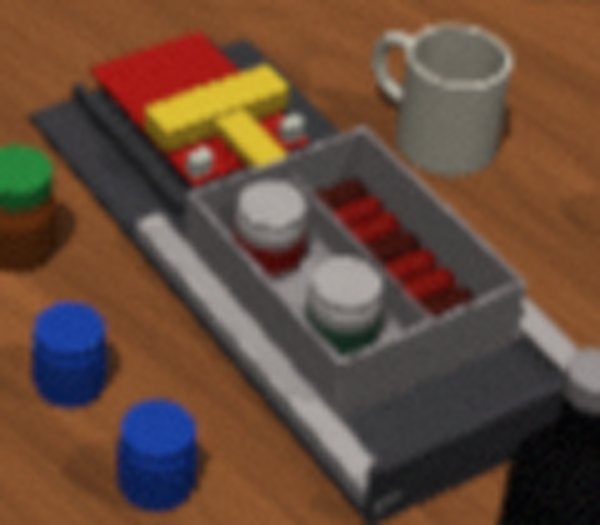

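View pics/c2.png

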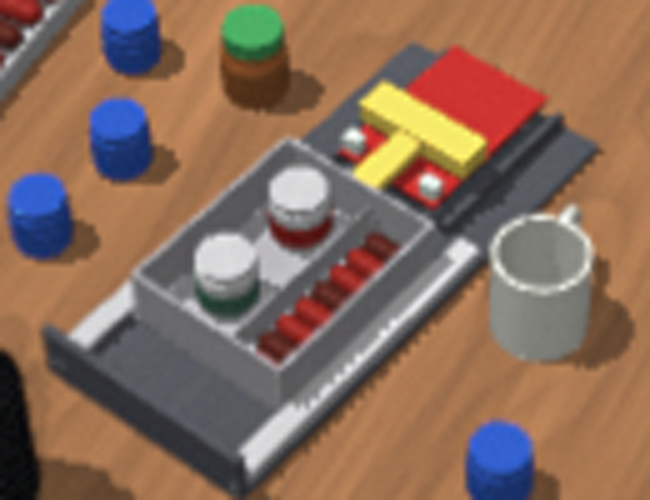

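The crops confirm it. The red plate, the yellow bar with its neck and the two white teeth are at crop-1 (150,70), (215,100), (200,155) and (293,122). The tray holds the red- and green-label tins, and all the blue tins are outside it. Next I'll fit the pose from both views.

```bash
cat > fit.py <<'E'
from h import *
from scipy.optimize import least_squares
f=.001
# (slide pt mm, moves with tray?, crop1 px, crop2 px)
C=[((-135,-46,36),0,(93,70),(455,45)),((-135,46,36),0,(200,33),(547,98)),
((0,-37,50),0,(201,153),(353,135)),((0,37,50),0,(293,120),(431,182)),
((0,-50,60),1,(148,105),(378,83)),((0,50,60),1,(272,66),(486,148)),
((90,-70,60),1,(190,195),(290,138)),((90,70,60),1,(362,130),(437,222)),
((262,70,60),1,(522,280),(282,375)),((262,-70,60),1,(345,360),(135,272))]
P=[r.camera_params('scene'),r.camera_params('side')];O=[(298,195),(240,190)]
def W(v,p,m):
    c,s=np.cos(v[2]),np.sin(v[2]);x,y,z=p; x=x*f+m*v[3];y=y*f
    return [v[0]+c*x-s*y,v[1]+s*x+c*y,z*f]
def res(v):
    o=[]
    for p,m,*q in C:
        for k in (0,1): o.append(w2px(P[k],W(v,p,m))[0]-((np.array(q[k])+.5)/5-.5+O[k]))
    return np.ravel(o)
g=px2w(P[0],(340,222),.04);h=px2w(P[0],(369,250),.06)
y0=np.arctan2(*(h-g)[[1,0]])
s=least_squares(res,[g[0],g[1],y0,-.06],loss='soft_l1',x_scale=[.1,.1,.1,.1])
v=s.x;print('slide',v[:2],np.degrees(v[2]),'barx',v[3]);print(np.round(s.fun.reshape(-1,4),1))
for n,uv,z in [('jar',(300,229),.07),('mug',(388,205),.08),('flask',(417,270),.2)]:
    p=px2w(P[0],uv,z);d=p[:2]-v[:2];c,q=np.cos(v[2]),np.sin(v[2]);print(n,p,'in slide',c*d[0]+q*d[1],-q*d[0]+c*d[1])
np.save('v.npy',v)
st=r.get_state();print(r.tips_ahead,st['time_s'])
E
python3 fit.py
```

```text
slide [0.53191348 0.02388619] 77.47011819987328 barx -0.05255247602508007
[[-0.4 -0.5 -0.2  0. ]
 [ 0.  -0.5  0.3 -0.1]
 [ 0.2  0.6  0.2  0.4]
 [ 0.2  0.4  0.1  0.1]
 [-0.5  0.4  1.3 -0.5]
 [-0.8 -0.6  0.5 -1.6]
 [-0.1 -0.3 -0.4 -0.3]
 [ 0.9 -0.8 -0.3  0.5]
 [ 1.6  0.5 -0.  -0.5]
 [-0.3  1.  -0.6  0.7]]
jar [ 0.68739005 -0.03816376  0.07      ] in slide -0.026841653367487547 -0.16523524287112473
mug [0.38648805 0.07623419 0.08      ] in slide 0.01955136361269303 0.15331866977920328
flask [0.66640093 0.38304009 0.2       ] in slide 0.3797768164349621 -0.0533663643024886
0.1781 0.1
```

```bash
cat > go.py <<'E'
# remaining shift (tool axes) to tip pose: slide x, y, tip z
import sys;from h import *;from scipy.spatial.transform import Rotation as Ro
v=np.load('v.npy');sx,sy,tz=map(float,sys.argv[1:4]);s=r.get_state()
R=Ro.from_euler('xyz',s['eef_rot'],degrees=True);c,q=np.cos(v[2]),np.sin(v[2])
tip=s['tcp_pos']+R.apply([0,0,r.tips_ahead]);d=tip[:2]-v[:2]
T=np.array([v[0]+c*sx-q*sy,v[1]+q*sx+c*sy,tz+r.tips_ahead])
G=Ro.from_euler('xyz',[180,0,np.degrees(v[2])-180],degrees=True)
print('t',s['time_s'],'tip in slide',np.round([c*d[0]+q*d[1],-q*d[0]+c*d[1],tip[2]],4),'shift',np.round(R.inv().apply(T-s['tcp_pos']),4),'rot',np.round((R.inv()*G).as_rotvec(degrees=True),2),'F',np.round(s['contact_force'],1),'w',s['gripper_width'])
E
python3 -m pendant '[[[-0.471,0.465,0,0,0,-61,-1],[-0.471,0.465,0,0,0,-61,-1],[-0.471,0.465,0,0,0,-61,-1],[-0.471,0.465,0,0,0,-61,-1],[-0.471,0.465,0,0,0,-61,-1]]]' 20; python3 go.py -0.095 0 0.2
```

```text
time_s: 0.6
tcp_pos: [0.3114, -0.4274, 0.4044]
eef_rot: [180.0, 0.0, -120.4]
contact_force: [1.2, -0.2, 0.2]
gripper_width: 0.0531
gripper_force: 0.0
t 0.6 tip in slide [-0.4884  0.1174  0.2263] shift [-0.4104  0.0089  0.0263] rot [ 2.000e-02  1.000e-02 -1.785e+01] F [ 1.2 -0.2  0.2] w 0.05310202797668479
```

```bash
python3 -m pendant '[[[-0.41,0.009,0.026,0,0,-17.8,-1],[-0.41,0.009,0.026,0,0,-17.8,-1],[-0.41,0.009,0.026,0,0,-17.8,-1],[-0.41,0.009,0.026,0,0,-17.8,-1],[-0.41,0.009,0.026,0,0,-17.8,-1]]]' >/dev/null; python3 go.py -0.095 0 0.1
```

```text
t 1.1 tip in slide [-0.2495  0.0447  0.2107] shift [-0.1548 -0.0437  0.1107] rot [-0.02  0.01 -0.37] F [ 1.5 -0.2  0.5] w 0.01324891594005094
```

```bash
python3 -m pendant '[[[-0.04,-0.011,0.03,0,0,-0.4,-1],[-0.08,-0.022,0.06,0,0,-0.4,-1],[-0.12,-0.033,0.09,0,0,-0.4,-1],[-0.155,-0.044,0.11,0,0,-0.4,-1],[-0.155,-0.044,0.11,0,0,-0.4,-1]]]' >/dev/null; python3 -m pendant '[[[0,0,0,0,0,0,-1],[0,0,0,0,0,0,-1]]]' >/dev/null; python3 go.py -0.095 0 0.045
python3 - <<'E'
from h import *
snap('side','d2.png');snap('scene','s2.png')
a=cv2.imread('pics/d2.png')[150:290,240:380];b=cv2.imread('pics/s2.png')[150:290,290:430]
cv2.imwrite('pics/c3.png',cv2.resize(np.hstack([b,a]),(800,400),interpolation=cv2.INTER_CUBIC))
E
```

```text
t 1.8 tip in slide [-0.0973 -0.0002  0.101 ] shift [-0.0023  0.0002  0.056 ] rot [-0.   -0.    0.01] F [-0.4 -0.6  0.6] w 0.0005977426151189732
```

View pics/c3.png

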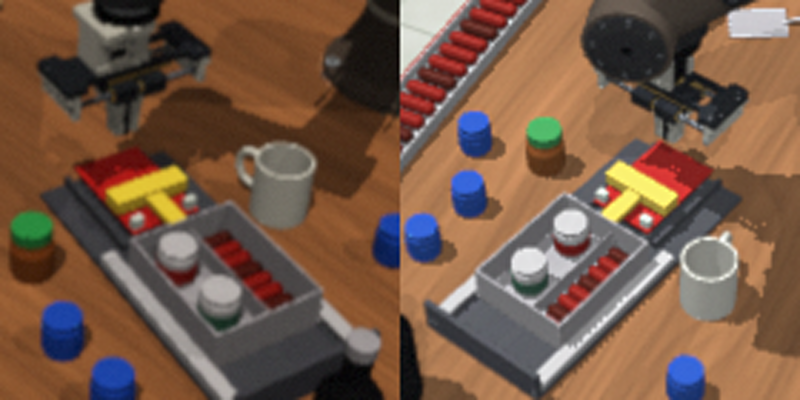

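The closed fingertips are above the red plate, at about (125,120) in the left half and (665,130) in the right half, and centred behind the bar. The mug and jar are clear. Next I'll lower the fingers and press.

```bash
python3 -m pendant '[[[0,0,0.02,0,0,0,-1],[0,0,0.04,0,0,0,-1],[0,0,0.055,0,0,0,-1],[0,0,0.06,0,0,0,-1],[0,0,0.06,0,0,0,-1]]]' >/dev/null;  python3 go.py -0.095 0 0.021
python3 -m pendant '[[[0,0,0.005,0,0,0,-1],[0,0,0.01,0,0,0,-1],[0,0,0.015,0,0,0,-1],[0,0,0.019,0,0,0,-1],[0,0,0.019,0,0,0,-1]]]' >/dev/null;  python3 go.py -0.095 0 0.021
```

```text
t 2.4 tip in slide [-0.0976 -0.0001  0.0408] shift [-0.0026  0.0002  0.0198] rot [ 0.02 -0.01 -0.04] F [0.4 0.8 0.4] w 0.00044363751449203907
t 2.9 tip in slide [-0.0968 -0.0014  0.0225] shift [-0.0018  0.001   0.0015] rot [-0.11  0.01  0.06] F [-1.  -1.8  9.8] w 0.0005628215118974011
```

```bash
python3 -m pendant '[[[0,0.001,0.001,0,0,0,-1],[-0.006,0.001,0.001,0,0,0,-1],[-0.012,0.001,0.001,0,0,0,-1],[-0.018,0.001,0.001,0,0,0,-1],[-0.024,0.001,0.001,0,0,0,-1]]]' >/dev/null;  python3 go.py 0 0 0.021;python3 -m pendant '[[[-0.005,0,0,0,0,0,-1],[-0.01,0,0,0,0,0,-1],[-0.015,0,0,0,0,0,-1],[-0.015,0,0,0,0,0,-1]]]' >/dev/null;  python3 go.py 0 0 0.021
```

```text
t 3.4 tip in slide [-0.0736  0.0001  0.0218] shift [-0.0734 -0.0003  0.0007] rot [-0.06 -0.06  0.05] F [-0.9 -6.9 10.7] w 0.00011199243595780409
t 3.8 tip in slide [-0.059   0.0006  0.0217] shift [-0.0587 -0.0007  0.0006] rot [-0.01 -0.1   0.06] F [-2.2 -8.2 10.6] w 0.0001054721441338275
```

```bash
for i in 1; do python3 -m pendant '[[[-0.005,0,0,0,0,0,-1],[-0.01,0,0,0,0,0,-1],[-0.015,0,0,0,0,0,-1],[-0.02,0,0,0,0,0,-1]]]' >/dev/null;  python3 go.py 0 0 0.021; done
python3 - <<'E'
from h import *
snap('side','d3.png');snap('scene','s3.png')
a=cv2.imread('pics/d3.png')[170:270,260:360];b=cv2.imread('pics/s3.png')[180:280,300:400]
cv2.imwrite('pics/c4.png',cv2.resize(np.hstack([b,a]),(800,400),interpolation=cv2.INTER_CUBIC))
E
```

```text
t 4.2 tip in slide [-0.0402  0.001   0.0218] shift [-0.0397 -0.0009  0.0006] rot [ 0.05 -0.17  0.03] F [ -2.7 -16.   12.4] w 0.0004029333688593989
```

View pics/c4.png

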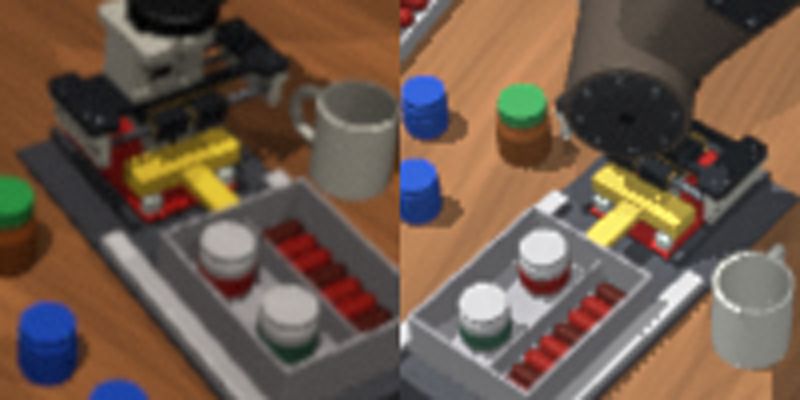

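The bar at (185,165) left is moving over the sunken teeth at (150,205) and (228,175). Both tins are standing and the pedal is held down, so I'll keep pushing.

```bash
python3 -m pendant '[[[-0.005,-0.001,0.0005,0,0,0,-1],[-0.01,-0.001,0.0007,0,0,0,-1],[-0.015,-0.001,0.0007,0,0,0,-1],[-0.02,-0.001,0.0007,0,0,0,-1],[-0.025,-0.001,0.0007,0,0,0,-1]]]' >/dev/null;  python3 go.py 0 0 0.021;python3 -m pendant '[[[-0.004,0,0,0,0,0,-1],[-0.008,0,0,0,0,0,-1],[-0.012,0,0,0,0,0,-1]]]' >/dev/null;  python3 go.py 0 0 0.021
```

```text
t 4.8 tip in slide [-0.0158  0.0002  0.0213] shift [-0.0152  0.      0.0002] rot [ 0.08 -0.22  0.02] F [ -3.5 -16.9  16.3] w 0.000730918989290087
t 5.1 tip in slide [-0.0039  0.0002  0.0213] shift [-0.0032  0.      0.0003] rot [ 0.08 -0.22  0.02] F [ -3.3 -16.6  16.8] w 0.0005997797433703574
```

```bash
python3 -m pendant '[[[-0.002,0,0,0,0,0,-1],[-0.004,0,0,0,0,0,-1],[-0.005,0,0,0,0,0,-1]]]' >/dev/null;  python3 go.py 0 0 0.021;python3 -m pendant '[[[-0.002,0,0,0,0,0,-1],[-0.003,0,0,0,0,0,-1],[-0.003,0,0,0,0,0,-1]]]' >/dev/null;  python3 go.py 0 0 0.021
```

```text
t 5.4 tip in slide [-0.002   0.0009  0.0213] shift [-0.0006 -0.0002  0.0003] rot [ 0.2  -0.46  0.02] F [ -2.5 -39.3  22.1] w 0.00018017037441328613
t 5.7 tip in slide [-0.0019  0.0017  0.0213] shift [ 0.0001 -0.0007  0.0003] rot [ 0.33 -0.64 -0.05] F [ -2.6 -46.9  24.4] w 7.921388487045102e-05
```

Force jumped from 17 to 47 N with no further travel, so the tray is against the end stop. I'll ease off the bar first, then lift.

```bash
python3 -m pendant '[[[0.003,0,0,0,0,0,-1],[0.006,0,0,0,0,0,-1],[0.009,0,0,0,0,0,-1],[0.009,0,0,0,0,0,-1]]]' >/dev/null;  python3 go.py 0 0 0.021;python3 -m pendant '[[[0,0,-0.004,0,0,0,-1],[0,0,-0.008,0,0,0,-1],[0,0,-0.012,0,0,0,-1],[0,0,-0.017,0,0,0,-1],[0,0,-0.025,0,0,0,-1]]]' >/dev/null;  python3 go.py 0 0 0.021
```

```text
t 6.1 tip in slide [-0.0027  0.0005  0.0207] shift [-0.0026 -0.0003 -0.0003] rot [ 0.05 -0.03 -0.02] F [-5.3 -2.2  9.7] w 0.0006414650878773932
t 6.6 tip in slide [-0.0021  0.      0.0451] shift [-0.002   0.0001  0.0241] rot [ 0.03 -0.01  0.01] F [ 0.2 -2.2 -0.3] w 0.00043124208179208073
```

```bash
python3 -m pendant '[[[0,0,-0.02,0,0,0,-1],[0,0,-0.05,0,0,0,-1],[0,0,-0.09,0,0,0,-1],[0,0,-0.13,0,0,0,-1],[0,0,-0.17,0,0,0,-1]]]' >/dev/null; python3 -m pendant '[[[0.04,0,0,0,0,0,-1],[0.08,0,0,0,0,0,-1],[0.12,0,0,0,0,0,-1],[0.14,0,0,0,0,0,-1],[0.14,0,0,0,0,0,-1]]]' >/dev/null; python3 go.py 0 0 0.021
python3 - <<'E'
from h import *
p=snap('side','d4.png');q=snap('scene','s4.png')
v=np.load('v.npy');c,s=np.cos(v[2]),np.sin(v[2])
W=lambda P:[[v[0]+c*x-s*y,v[1]+s*x+c*y,z] for x,y,z in P]
P=W([(.01,-.05,.06),(.01,.05,.06),(0,-.037,.05),(0,.037,.05)])
o=[]
for n,k,x0,y0 in (('s4',q,300,180),('d4',p,260,170)):
    a=cv2.resize(cv2.imread(f'pics/{n}.png')[y0:y0+100,x0:x0+100],(400,400),interpolation=cv2.INTER_CUBIC)
    for u in w2px(k,P): cv2.circle(a,tuple(np.int32((u-[x0,y0]+.5)*4)),2,(255,0,255),-1)
    o.append(a)
cv2.imwrite('pics/c5.png',np.hstack(o))
E
```

```text
t 7.6 tip in slide [-0.1437 -0.0003  0.2156] shift [-0.1437  0.0006  0.1946] rot [-0.05  0.02 -0.13] F [-0.3  0.5 -0.1] w 0.0004281920120362223
```

View pics/c5.png

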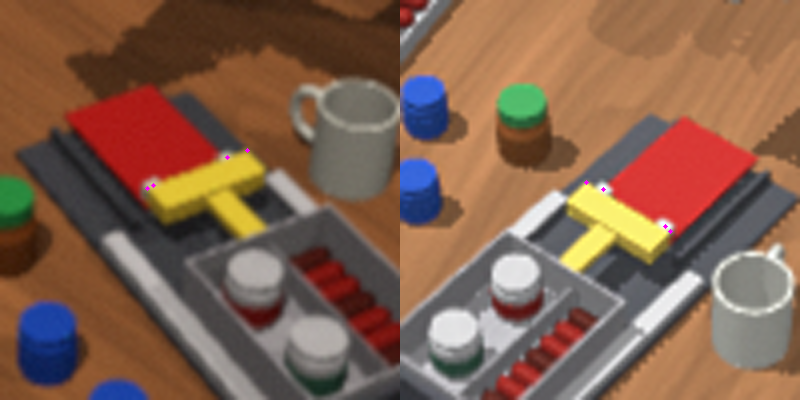

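The bar at (205,185) left and (618,222) right is home. The white teeth are up behind it at their rest positions, (150,187) and (227,157) left, and both tins are standing. The arm is clear, so I'll hand in.

```bash
python3 -c "
from plant import r
print(r.close_job())"
```

```text
the job is handed in; nothing more can be done
None
```

The tray is pushed fully home, the pedal is back up with its teeth locked behind the bar, both tins are standing and the arm is clear; I handed the job in at about 7.7 s, and the hand-in returned no verdict.

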